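# Reload the microscope's balance arm

### The job

Load the balance arm of the eye microscope: slide the dark steel weight onto the horizontal rod first, then the brass weight, then push the blue end cap on, mouth first, until the weights have pushed the sprung black pad at the rod's root well back and it keeps everything clamped without gaps when you let go. Feel for the pad and press gently, with no more than about 12 N on the weights, over and above the cap's own friction. Leave the other things on the desk alone.

Things in the scene. Friction and masses are not known exactly. Their poses are not given: they have to be found in the camera images.
- stand: Fixed balance arm: grey foot, column, head block (top 153 mm high), microscope on its -x side. Origin on the desk under the column; x points along the rod. From the head's face (25 mm along x) a level steel rod, 20 mm diameter, runs 128 mm along +x, axis 130 mm up; its last 6 mm taper to 10 mm. At its root a red clamp collar, set anywhere, with a black sprung pad (36 mm outside) facing outward.
- rod_root (a point): Rod axis at the head's face; axes as the stand. The pad's free face lies somewhere 24 to 54 mm from here along x, different every time and not measured. The pad gives up to 4 mm, its spring pushing back with 3.5 N at first and 6.3 N at the end of its travel; then it is solid. Both weights add 1 to 3 N of friction on the rod when pushed along it.
- rod_tip (a point): Free end of the rod, on its axis; axes as the stand (x outward along the rod, z up). Two sprung brass strips in the rod's sides, 8 to 58 mm back from here, stand out 2 mm: the weights pass them freely; the cap presses them in when its mouth is about 9 mm back from the tip and from there drags with 4 to 8 N of steady friction, which holds it where it is left.
- steel_weight: Dark steel counterweight, a tube 44 mm outside, 34 mm long, bore 26 mm, about 0.26 kg. Origin at its centre, x along the bore (both ends alike). Lies with the bore level on the rack. Once let go on the rod it hangs 3 mm below the rod axis.
- brass_weight: Brass counterweight, a tube 40 mm outside, 28 mm long, bore 26 mm, about 0.17 kg. Origin at its centre, x along the bore (both ends alike). Also hangs 3 mm low on the rod.
- end_cap: Blue plastic end cap, 36 mm outside, 56 mm long, closed at one end, with a bore of 22 mm diameter, 50 mm deep from the other end (only 1 mm radial clearance on the rod). Origin at the middle of its length on its axis; x points from the mouth to the closed end, so it must point along the stand's x when fitted. About 0.06 kg.
- cap_mouth (a point): Centre of the cap's open mouth, 28 mm from its middle along -x of the cap.
- rack: Fixed parts rack: white plate 215 x 70 mm, two aluminium rails (34 mm over all, 30 mm high) along its x axis, dividers 36 mm high. Origin under its centre on the desk. The parts lie in a row along x, 67 mm apart, in any order, bores along x, the cap's mouth towards -x of the rack. Axes 47.5 (steel), 45 (brass), 42 mm (cap) above the desk; their sides are free for fingers.
- eye_drops: White eye-drop bottle, 28 mm diameter, 65 mm high; bystander. Origin at its underside.
- gauge_drum: Grey drum, 70 mm diameter, 50 mm high; bystander. Origin at its underside.
- brass_ring: Small brass ring, 32 mm outside, 14 mm high, lying flat; bystander. Origin at its underside.

How it is judged (in metres and radians):
On the way, in this order (a step that is already met when the one before it is completed fails the run):
1. the steel weight is on the rod (x of steel_weight in the frame of rod_tip between -0.1 and -0.02 m and y of steel_weight in the frame of rod_tip between -0.005 and 0.005 m and z of steel_weight in the frame of rod_tip between -0.005 and 0.005 m and angle between the x axis of steel_weight and the x axis of stand, either way round below 0.12 rad), for 0.2 s.
2. the brass weight is on the rod outside the steel weight (all of step 1 and x of brass_weight in the frame of rod_tip between -0.1 and -0.016 m and y of brass_weight in the frame of rod_tip between -0.005 and 0.005 m and z of brass_weight in the frame of rod_tip between -0.005 and 0.005 m and angle between the x axis of brass_weight and the x axis of stand, either way round below 0.12 rad and distance between brass_weight and steel_weight above 0.029 m), for 0.2 s.
3. the cap is on the rod and clamps brass and steel weight, without gaps, against the sprung pad (all of step 2 and x of cap_mouth in the frame of rod_tip between -0.055 and -0.01 m and y of cap_mouth in the frame of rod_tip between -0.003 and 0.003 m and z of cap_mouth in the frame of rod_tip between -0.003 and 0.003 m and angle between the x axis of end_cap and the x axis of stand, either way round below 0.08 rad and distance between steel_weight and brass_weight below 0.033 m and distance between brass_weight and cap_mouth below 0.016 m and contact force between steel_weight and brass_weight above 1.5 N and contact force between brass_weight and end_cap above 1.5 N), for 0.2 s.
At the end, for the whole second after the job is handed in: Steel weight, brass weight and end cap are on the rod in that order from the pad outward, along the rod, cap mouth towards the head; gaps between them at most 2 mm; the sprung pad keeps steel, brass and cap pressed together with over 1.5 N; all released and at rest (all of step 3 and linear speed of each of steel_weight, brass_weight, end_cap below 0.01 m/s); the robot touches nothing.
It fails at once if the cap was pressed on the brass weight with more than 18 N (contact force between end_cap and brass_weight above 18 N).
It fails at once if more than 60 N was put on the balance arm (contact force between stand and anything else above 60 N).
It fails at once if a bystander was moved by more than 20 mm (distance of any of eye_drops, gauge_drum, brass_ring from where it was at the start of the episode above 0.02 m).
It also fails if it takes over 72 s, if anything falls off the work surface, if the arm or the gripper's body presses on something with over 40 N, if the wrist force passes 120 N, or if a joint passes its speed limit or range.

### The arm

A 6-joint arm with a two-finger parallel gripper is mounted at the origin on the work surface. World frame = base frame: x ahead of the robot, y to its left, z up, the work surface at z = 0. Lengths are in mm, angles in rad, forces in N, time in s.
With the tool pointing down it reaches from about 350 to 975 mm from the base axis. Payload 7.1 kg.
Tool frame: the origin (TCP) lies at the very end of the fingers, on their centre line; the grasp point (between the pads) lies tcp_to_grasp behind it (tcp_to_grasp is the distance from the TCP to the grasp point, in mm); z points along the fingers, x is the direction in which the jaws open and shut, and the axes are right-handed (so a half turn about z gives the same grasp; the last joint's range is limited). The gripper opens to 88 mm and grips with 3 to 60 N. Pads are 20 mm wide; open, the fingers measure 115 mm over their backs; the gripper's body (75 mm by 178 mm) begins 61 mm behind the grasp point.
Start: joints at [-1.348, 0.423, 1.63, -0, 1.089, -0.019], TCP at [149.676, -606.796, 222.675] pointing down, gripper open.
Joint ranges: [-3, 3], [-0.9, 2.11], [0.09, 2.58], [-1.31, 4.45], [0.11, 2.69], [-2.54, 2.54]. Speed limits (rad/s): [2.39, 2.39, 3.01, 3.14, 3.14, 3.14].

### API

Orientations are given as a rotation vector (axis times angle).
In Python, from workcell import get_obs, get_image, close_job, recognise, mark_of, tcp_to_grasp gives the robot as it stands. The module is installed in compiled form; this text tells all that it offers.
- The arm moves only by the tool move_arm, never from a script. Its argument "motion" is a list of rows, each a list of 7 numbers: the shift along the world's x, y, z in mm, then the turn, a rotation vector about the world's x, y, z in rad, then the finger opening in mm, from 0 to 87.8. A call has 1 to 5 rows; each row is the pose to reach, as a shift and turn from the pose commanded when the call began; what a row does not reach only later rows make up. A row lasts 1/12 s, in which the tool goes at most 41.7 mm and 7.16 degrees, less where a joint would pass 70% of its speed; a pose out of reach is approached as far as the arm can. A call with a gripper value outside its range is refused whole. The fingers move at their own pace and stop on an object; the grip force is fixed at half the most. Time passes only in rows, so rows that repeat a pose let the fingers close. It gives the time, the measured TCP pose, the force and the opening at its end, in the units of the state.
- get_obs(): the state, without advancing time (a new reading comes with each control period).
- get_image(name): name is "scene" or "side" or "wrist"; returns a dict with "color" (420x560x3 uint8, red, green, blue), "mtx" (3x3 intrinsics, pixels), "camera_from_world" (4x4, takes a point from world to camera coordinates). Camera axes: x right, y up, looking along -z (the intrinsics and any distortion apply to the point x, -y, -z); pixel columns grow to the right and rows downward; lengths in mm; the calibration is good to about 2 mm. A picture is of the moment at which its call begins. There is no depth.
- close_job(): hands the job in, once; it reports no verdict.
Trained networks look in a picture, given as the dict that the camera call returned (one of the last four; its "shot" number tells which), for a name from the list of things; names that differ only in an ending like _2 or _b are one class to them, and where a whole thing is asked for, a point or a joint stands for the part that bears it (a point fixed in the world has none). Each returns a list of dicts, best first, with "p" (0 to 1); they miss things now and then, are a little off and sometimes report something else, mostly with a low value. They report only what shows in the picture. A call takes as long as a camera call.
- recognise(picture, label): "bbox" ([centre column, centre row, width, height] in pixels, round what is visible of it).
- mark_of(picture, label): "location" ([row, column] in pixels: a listed point, or the origin of a listed thing).
The state is a dict: "t": time; "qpos": joint angles; "qvel": joint speeds; "joint_torque": joint torques, N m; "ee_pos": TCP position; "orientation": TCP orientation; "ft_force": force on the tool from outside, world axes, zero at the start; "moment": the same for the moment, N m; "width": finger opening in mm.
Only numpy, scipy, OpenCV 4.12 (cv2) and the standard library are available. Lean on these libraries where they do the work, as an engineer would, in place of code of your own. Each camera call takes 0.05 s, during which the arm holds its last target. There are 200 camera calls.

## Working session

There is one attempt and no reset: what is moved stays moved. The work goes in short steps, Python scripts to look and compute and a tool call to move; the robot and the scene stay as the last step left them, time stands still between calls to the robot, and variables do not carry over. Pictures are saved under pics/ and viewed, about 8 in all and at most 12, crops included, and the job is handed in when it is done.

Besides the shell and the picture viewer there is one more tool, called after "Call:" as name(argument=value, ...) on one line, values as JSON. move_arm: Moves the arm, as the interface text tells. Its arguments: {"type":"object","properties":{"motion":{"type":"array"}},"required":["motion"]}

```bash
mkdir -p pics
cat > h.py <<'E'
import numpy as np, cv2
from workcell import *
def ray(im,row,col):
    K=np.array(im["mtx"]);T=np.array(im["camera_from_world"])
    d=np.linalg.inv(K)@np.array([col,row,1.]); d=np.array([d[0],-d[1],-d[2]])
    R=T[:3,:3]; return -R.T@T[:3,3], R.T@d
def atz(im,row,col,z):
    o,d=ray(im,row,col); return o+d*(z-o[2])/d[2]
def tri(rs):
    A=np.zeros((3,3));b=np.zeros(3)
    for o,d in rs:
        d=d/np.linalg.norm(d);P=np.eye(3)-np.outer(d,d);A+=P;b+=P@o
    x=np.linalg.solve(A,b); return x
def proj(im,p):
    K=np.array(im["mtx"]);T=np.array(im["camera_from_world"]);c=T[:3,:3]@np.array(p)+T[:3,3]
    u=K@np.array([c[0],-c[1],-c[2]]);return (u[:2]/u[2]).round(1)
E
python3 - <<'E'
from h import *
o=get_obs();print({k:np.round(v,3).tolist() for k,v in o.items()},tcp_to_grasp)
ims={n:get_image(n) for n in("scene","side","wrist")}
for n,im in ims.items():
    T=np.array(im["camera_from_world"]);print(n,(-T[:3,:3].T@T[:3,3]).round(0),(-T[2,:3]).round(2))
    cv2.imwrite(f"pics/{n}0.png",im["color"][:,:,::-1])
cv2.imwrite("pics/all0.png",np.vstack([np.hstack([ims["scene"]["color"],ims["side"]["color"]])])[:,:,::-1])
Z=dict(stand=0,rod_root=130,rod_tip=130,steel_weight=47.5,brass_weight=45,end_cap=42,cap_mouth=42,rack=0,eye_drops=0,gauge_drum=0,brass_ring=0)
for l,z in Z.items():
    rs=[];s=l
    for n,im in ims.items():
        m=mark_of(im,l)
        if m:
            s+=f" {n} {m[0]['p']:.2f} {np.round(m[0]['location'],0)} {atz(im,*m[0]['location'],z).round(0)[:2]}"
            if m[0]['p']>.5: rs.append(ray(im,*m[0]['location']))
    print(s, 'TRI',tri(rs).round(1) if len(rs)>1 else '')
E
```

```text
{'t': 0.0, 'qpos': [-1.348, 0.424, 1.631, -0.0, 1.089, -0.019], 'qvel': [0.001, -0.001, 0.001, -0.001, -0.002, -0.001], 'joint_torque': [-0.003, -54.463, -27.367, 0.064, 0.023, -0.0], 'ee_pos': [149.551, -606.242, 221.898], 'orientation': [-2.472, 1.937, 0.002], 'ft_force': [-0.16, 0.015, 0.466], 'moment': [-0.005, 0.02, 0.026], 'width': 88.064} 18.700000000000003
scene [1260.   23.  620.] [-0.79  0.   -0.62]
side [ 250. -448.  494.] [ 0.49  0.68 -0.54]
wrist [ 219. -589.  384.] [-0.25 -0.06 -0.97]
stand scene 0.91 [244. 367.] [577. 230.] side 0.61 [216. 218.] [570. 221.] TRI [573.8 230.4  -5. ]
rod_root scene 0.90 [200. 366.] [578. 211.] side 0.92 [166. 222.] [578. 200.] TRI [580.7 208.9 128.6]
rod_tip side 0.88 [190. 254.] [580.  83.] TRI 
steel_weight scene 0.73 [216. 225.] [ 532. -110.] side 0.58 [297. 297.] [ 537. -108.] TRI [ 535.1 -109.7   50. ]
brass_weight scene 0.69 [218. 171.] [ 539. -240.] side 0.66 [359. 359.] [ 539. -242.] TRI [ 539.1 -240.8   44.5]
end_cap scene 0.58 [218. 197.] [ 531. -179.] side 0.68 [326. 325.] [ 538. -173.] TRI [ 535.9 -176.4   46.3]
cap_mouth scene 0.82 [214. 208.] [ 519. -154.] side 0.92 [314. 315.] [ 542. -147.] TRI [ 534.3 -152.2   53. ]
rack scene 0.63 [233. 197.] [ 540. -184.] side 0.77 [351. 323.] [ 533. -182.] TRI [ 535.3 -182.8   -3. ]
eye_drops scene 0.54 [304. 289.] [759.  42.] side 0.75 [228. 340.] [767.  38.] TRI [764.2  39.1   3. ]
gauge_drum scene 0.78 [205. 296.] [420.  64.] side 0.60 [283. 188.] [428.  61.] TRI [426.7  61.5   2.5]
brass_ring scene 0.48 [302. 211.] [ 756. -116.] side 0.70 [271. 393.] [ 757. -117.] TRI
```

Run:
```python
import cv2,numpy as np
a=cv2.imread("pics/scene0.png")[150:330,120:420];b=cv2.imread("pics/side0.png")[100:400,120:460]
a=cv2.resize(a,(500,300));b=cv2.resize(b,(340,300))
c=cv2.resize(np.hstack([a,b]),None,fx=.95,fy=.95);cv2.imwrite("pics/a.png",c);print(c.shape)
```

```text
(285, 798, 3)
```

View pics/a.png

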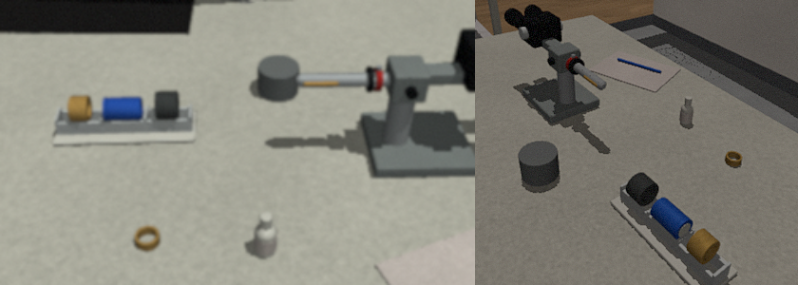

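The three parts lie on the rack in the order steel, cap, brass, and the rod points toward -y with the pad at its root. I'll move to a wrist view over the rack.

Call:
move_arm(motion=[[26,30,0,0,0,0.09,87],[52,61,0,0,0,0.18,87],[77,91,1,0,0,0.27,87],[103,122,2,0,0,0.36,87],[129,152,2,0,0,0.443,87]])

```text
t: 2.22
ee_pos: [279.5, -453.4, 224.9]
orientation: [2.841, -1.341, 0.001]
ft_force: [1.0, -1.0, 0.0]
width: 86.9
```

Call:
move_arm(motion=[[26,30,0,0,0,0.09,87],[52,61,0,0,0,0.18,87],[77,91,1,0,0,0.27,87],[103,122,2,0,0,0.36,87],[129,152,2,0,0,0.443,87]])

```text
t: 2.63
ee_pos: [408.7, -301.2, 227.1]
orientation: [3.066, -0.683, 0.001]
ft_force: [0.4, -0.4, -0.1]
width: 87.1
```

Call:
move_arm(motion=[[26,30,0,0,0,0.09,87],[52,61,0,0,0,0.18,87],[77,91,1,0,0,0.27,87],[103,122,2,0,0,0.36,87],[129,152,2,0,0,0.443,87]])

```text
t: 3.05
ee_pos: [537.8, -149.0, 229.1]
orientation: [3.141, 0.007, 0.001]
ft_force: [0.9, -0.2, 0.2]
width: 86.9
```

Run:
```python
from h import *
im=get_image("wrist");cv2.imwrite("pics/w1.png",im["color"][:,:,::-1])
o=get_obs();print({k:np.round(o[k],3).tolist() for k in("t","ee_pos","orientation","qpos")})
T=np.array(im["camera_from_world"]);print((-T[:3,:3].T@T[:3,3]).round(0),(-T[2,:3]).round(2))
Z=dict(rod_tip=130,rod_root=130,steel_weight=47.5,brass_weight=45,end_cap=42,cap_mouth=42,rack=0,brass_ring=0)
for l,z in Z.items():
    for m in mark_of(im,l)[:1]: print(l,round(m['p'],2),np.round(m['location']),atz(im,*m['location'],z).round(1)[:2])
    for m in recognise(im,l)[:1]: print('   box',round(m['p'],2),np.round(m['bbox']))
```

```text
{'t': 3.1, 'ee_pos': [542.156, -144.733, 229.355], 'orientation': [-3.14, -0.019, -0.007], 'qpos': [-0.284, 0.32, 1.77, 0.003, 1.048, -0.297]}
[538. -77. 391.] [ 0.   -0.26 -0.97]
steel_weight 0.87 [148. 280.] [ 534.  -111.3]
   box 0.61 [279. 147.  46.  38.]
brass_weight 0.83 [268. 287.] [ 542.7 -242.2]
   box 0.57 [286. 270.  39.  37.]
end_cap 0.85 [209. 282.] [ 536.8 -175.8]
   box 0.85 [281. 212.  36.  62.]
cap_mouth 0.96 [186. 279.] [ 533.4 -150.4]
   box 0.56 [284. 215.  42.  60.]
   box 0.84 [279. 197.  66. 188.]
brass_ring 0.57 [142. 476.] [ 754.7 -108.5]
   box 0.95 [482. 145.  38.  30.]
```

View pics/w1.png

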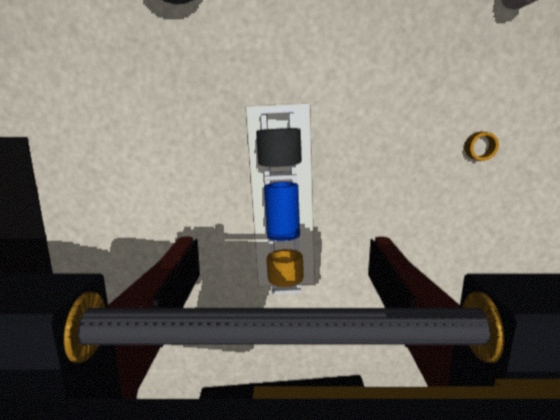

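The wrist view shows the rack plate (corners about (247,107), (309,104), (316,284)) with steel at (280,148), cap at (282,210) and brass at (286,268). I'll work out the yaw from the plate edges.

Run:
```python
from h import *
im=get_image("wrist")
o=get_obs();print({k:np.round(o[k],3).tolist() for k in("t","ee_pos","orientation","qpos")})
T=np.array(im["camera_from_world"]);print((-T[:3,:3].T@T[:3,3]).round(0))
c=im["color"].astype(int);hsv=cv2.cvtColor(im["color"],cv2.COLOR_RGB2HSV)
P={}
for l,z in dict(steel_weight=47.5,brass_weight=45,end_cap=42,cap_mouth=42).items():
    m=mark_of(im,l)[0];P[l]=atz(im,*m['location'],z);print(l,round(m['p'],2),np.round(m['location']),P[l].round(1)[:2])
# blue blob axis
m=((hsv[:,:,0]>105)&(hsv[:,:,0]<130)&(hsv[:,:,1]>150)&(hsv[:,:,2]>60)).astype(np.uint8)
n,lab,st,ce=cv2.connectedComponentsWithStats(m);i=1+np.argmax(st[1:,4]);ys,xs=np.where(lab==i);print('blue',st[i],ce[i])
q=[]
for r in range(ys.min()+8,ys.max()-8):
    w=xs[ys==r];q.append(atz(im,r,(w.min()+w.max())/2,47)[:2])
q=np.array(q);f=np.polyfit(q[:,1],q[:,0],1);print('cap axis dx/dy',f[0],'x at -175',np.polyval(f,-175))
# plate edges
g=im["color"].min(2)
for r in range(115,200,10):
    row=g[r];L=[j for j in range(225,262) if row[j]>195];R=[j for j in range(298,330) if row[j]>195]
    if L and R: a=atz(im,r,L[0],6);b=atz(im,r,R[-1],6);print(r,L[0],R[-1],a[:2].round(1),b[:2].round(1))
```

```text
{'t': 3.95, 'ee_pos': [536.641, -150.893, 228.682], 'orientation': [3.142, -0.0, 0.0], 'qpos': [-0.295, 0.317, 1.776, -0.0, 1.049, -0.295]}
[537. -79. 390.]
steel_weight 0.79 [144. 280.] [ 533.  -109.2]
brass_weight 0.76 [263. 288.] [ 541.2 -237.7]
end_cap 0.78 [210. 281.] [ 533.9 -178.5]
cap_mouth 0.83 [182. 280.] [ 532.9 -148.9]
blue [ 266  180   35   59 1837] [283.22427872 208.98747959]
cap axis dx/dy -0.052004693291714296 x at -175 536.4047587768233
115 249 309 [499.5 -81.5] [564.6 -81.6]
125 249 310 [499.2 -92.1] [565.9 -92.2]
135 250 310 [ 500.  -102.8] [ 566.1 -102.9]
145 251 310 [ 500.8 -113.7] [ 566.3 -113.8]
155 252 310 [ 501.6 -124.8] [ 566.5 -124.9]
165 253 311 [ 502.5 -136. ] [ 567.8 -136.1]
175 253 311 [ 502.2 -147.4] [ 568.  -147.5]
185 254 311 [ 503.1 -159. ] [ 568.3 -159.1]
195 255 311 [ 503.9 -170.8] [ 568.5 -170.9]
```

Call:
move_arm(motion=[[-1,11,-40,0,0,0.01,87],[-2,22,-80,0,0,0.02,87],[-2,33,-115,0,0,0.03,87],[-3,41,-145,0,0,0.05,87],[-3,41,-165,0,0,0.05,87]])

```text
t: 4.57
ee_pos: [531.8, -108.1, 60.8]
orientation: [-3.139, -0.082, 0.006]
ft_force: [-0.1, -0.2, -0.2]
width: 86.9
```

Call:
move_arm(motion=[[0,0,-15,0,0,0,80],[0,0,-30,0,0,0,70],[0,0,-35,0,0,0,60],[0,0,-35,0,0,0,52],[0,0,-35,0,0,0,52]])

```text
t: 4.98
ee_pos: [533.9, -109.8, 28.9]
orientation: [3.141, 0.079, 0.0]
ft_force: [0.5, -0.2, 0.3]
width: 56.8
```

Call:
move_arm(motion=[[0,0,0,0,0,0,30],[0,0,0,0,0,0,30],[0,0,0,0,0,0,30],[0,0,0,0,0,0,30],[0,0,0,0,0,0,30]])

```text
t: 5.4
ee_pos: [533.2, -109.9, 29.5]
orientation: [3.141, 0.079, -0.001]
ft_force: [-4.6, -0.8, 6.5]
width: 43.9
```

Call:
move_arm(motion=[[0,0,12,0,0,0,30],[0,0,40,0,0,0,30],[5,15,78,0,0,0,30],[12,40,110,0,0,-0.02,30],[20,65,135,0,0,-0.04,30]])

```text
t: 5.82
ee_pos: [554.8, -44.6, 167.3]
orientation: [3.141, 0.011, 0.006]
ft_force: [0.8, 0.8, -3.4]
width: 43.7
```

Call:
move_arm(motion=[[8,30,12,0,0,-0.01,30],[17,55,16,0,0,-0.01,30],[26,75,16,0,0,-0.01,30],[26,75,16,0,0,-0.01,30],[26,75,16,0,0,-0.01,30]])

```text
t: 6.23
ee_pos: [580.1, 31.2, 180.5]
orientation: [-3.142, -0.004, -0.002]
ft_force: [-0.2, 0.0, -3.0]
width: 43.7
```

Run:
```python
from h import *
ims={n:get_image(n) for n in("wrist","scene","side")}
o=get_obs();print({k:np.round(o[k],3).tolist() for k in("t","ee_pos","orientation","qpos","ft_force","width")})
im=ims["wrist"]
for n in ims: cv2.imwrite(f"pics/{n}2.png",ims[n]["color"][:,:,::-1])
T=np.array(im["camera_from_world"]);print((-T[:3,:3].T@T[:3,3]).round(1))
print(np.array(im["mtx"]).round(0))
for l,z in dict(rod_tip=130,rod_root=130,steel_weight=199,stand=0).items():
    rs=[]
    for n,i in ims.items():
      for m in mark_of(i,l)[:1]: 
        print(l,n,round(m['p'],2),np.round(m['location']),atz(i,*m['location'],z).round(1)[:2])
        if m['p']>.5: rs.append(ray(i,*m['location']))
    if len(rs)>1: print('  TRI',tri(rs).round(1))
```

```text
{'t': 6.383, 'ee_pos': [579.152, 29.486, 179.666], 'orientation': [3.141, -0.001, -0.001], 'qpos': [0.03, 0.411, 1.764, -0.0, 0.967, 0.031], 'ft_force': [0.242, -0.354, -2.345], 'width': 43.905}
[579.9 103.2 342.1]
[[343.   0. 283.]
 [  0. 343. 205.]
 [  0.   0.   1.]]
rod_tip wrist 0.68 [145. 286.] [581.7  83.8]
rod_tip scene 0.87 [198. 304.] [572.3  74.6]
rod_tip side 0.91 [194. 256.] [575.9  69.5]
  TRI [579.2  77.7 129.1]
rod_root scene 0.81 [199. 366.] [572.5 210.7]
rod_root side 0.66 [166. 222.] [575.9 197.7]
  TRI [577.8 207.1 129.4]
steel_weight wrist 0.83 [276. 282.] [579.6  30.8]
steel_weight scene 0.56 [173. 285.] [576.8  32.5]
steel_weight side 0.97 [172. 277.] [578.8  12.7]
  TRI [581.5  28.1 196.2]
stand scene 0.63 [242. 370.] [567.5 239.3]
stand side 0.56 [213. 219.] [578.4 229.9]
  TRI [576.6 233.7   3. ]
```

View pics/wrist2.png

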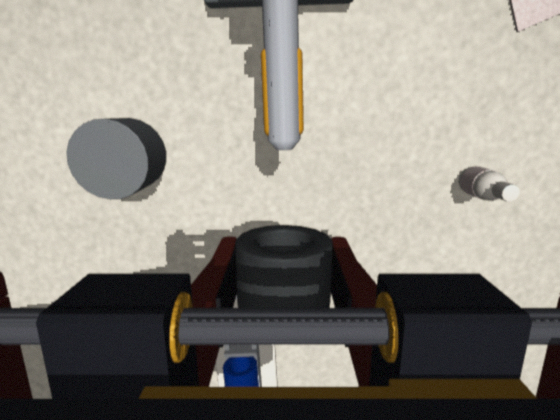

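The view shows the rod tip at (285,148) and the steel bore at about (282,240), so they are nearly in line. I'll measure the rod axis accurately.

```bash
cat > rod.py <<'E'
from h import *
def rodfit(im,rows=range(4,135,3)):
    # rod outline: between background-contrast edges; fit centre line at z=130
    hsv=cv2.cvtColor(im["color"],cv2.COLOR_RGB2HSV).astype(int);c=cv2.GaussianBlur(im["color"],(3,3),0).astype(int)
    rg=c[:,:,2]-c[:,:,0]   # rod bluish, desk yellowish
    out=[]
    for r in rows:
        w=[j for j in range(240,330) if rg[r,j]>6]
        if len(w)>12:
            # longest run
            s=np.split(np.array(w),np.where(np.diff(w)>2)[0]+1);s=max(s,key=len);out.append((r,s[0],s[-1]))
    return np.array(out)
E
python3 - <<'E'
from rod import *
im=get_image("wrist")
o=rodfit(im);print(o[::3].tolist(),im["color"][20,255:305:3].tolist())
q=np.array([atz(im,r,(a+b)/2,130)[:2] for r,a,b in o]);f=np.polyfit(q[:,1],q[:,0],1);print(f,np.polyval(f,[83,150,208]))
E
```

```text
[[4, 284, 290], [13, 269, 292], [22, 269, 296], [31, 278, 286], [40, 268, 277], [49, 268, 289], [58, 271, 289], [67, 270, 288], [76, 273, 290], [88, 275, 290], [97, 273, 290], [106, 274, 295], [115, 274, 295], [124, 272, 294], [133, 276, 294]] [[118, 113, 102], [117, 112, 103], [113, 110, 100], [83, 87, 86], [123, 126, 129], [149, 149, 154], [165, 166, 172], [173, 174, 179], [189, 190, 194], [181, 184, 188], [187, 188, 192], [180, 183, 186], [167, 167, 173], [141, 143, 148], [106, 110, 112], [227, 222, 206], [225, 220, 203]]
[-2.64206727e-02  5.82414730e+02] [580.22181459 578.45162952 576.91923051]
```

```bash
cat > rod.py <<'E'
from h import *
def strips(im,r0=45,r1=140):
    c=cv2.cvtColor(im["color"],cv2.COLOR_RGB2HSV).astype(int)
    m=(c[:,:,0]>8)&(c[:,:,0]<28)&(c[:,:,1]>130)&(c[:,:,2]>60)
    out=[]
    for r in range(r0,r1):
        w=np.where(m[r,230:340])[0]+230
        if len(w)>2 and w[-1]-w[0]>24: out.append((r,w[0],w[-1]))
    q=np.array([np.r_[atz(im,r,(a+b)/2,130)[:2],atz(im,r,b,130)[0]-atz(im,r,a,130)[0]] for r,a,b in out])
    f=np.polyfit(q[:,1],q[:,0],1)
    return out,q,f
E
python3 - <<'E'
from rod import *
im=get_image("wrist")
o,q,f=strips(im);print(o[::9],'y range',q[:,1].min(),q[:,1].max(),'width',q[:,2].mean());print(f,np.polyval(f,[83,150,208]),'rms',np.std(q[:,0]-np.polyval(f,q[:,1])))
# weight: bore front edge & body edges
c=im["color"]
for r in (236,245,255,265,275,290): print(r,c[r,232:340:4].max(1).tolist())
E
```

```text
[(47, np.int64(263), np.int64(300)), (56, np.int64(261), np.int64(302)), (65, np.int64(262), np.int64(302)), (74, np.int64(262), np.int64(302)), (83, np.int64(263), np.int64(302)), (92, np.int64(263), np.int64(302)), (101, np.int64(264), np.int64(302)), (110, np.int64(264), np.int64(303)), (119, np.int64(264), np.int64(303)), (128, np.int64(265), np.int64(303))] y range 91.40675334895593 138.10104085311298 width 22.8440606512803
[-2.99944592e-02  5.82857834e+02] [580.36829352 578.35866475 576.61898612] rms 0.11526255816332504
236 [78, 103, 36, 33, 35, 34, 37, 40, 51, 58, 62, 62, 71, 66, 68, 65, 58, 57, 46, 39, 33, 31, 26, 32, 67, 117, 137]
245 [46, 27, 35, 33, 30, 25, 28, 30, 31, 37, 31, 33, 35, 34, 37, 33, 38, 35, 28, 26, 28, 31, 32, 29, 34, 27, 40]
255 [16, 27, 34, 45, 46, 45, 40, 37, 29, 30, 33, 34, 36, 33, 34, 35, 31, 34, 37, 40, 47, 54, 51, 33, 27, 12, 25]
265 [11, 22, 34, 43, 47, 49, 52, 59, 57, 59, 66, 63, 67, 66, 67, 68, 63, 63, 61, 61, 58, 56, 45, 28, 21, 10, 6]
275 [9, 17, 23, 27, 29, 26, 29, 32, 31, 30, 29, 33, 36, 34, 31, 32, 31, 32, 30, 30, 28, 28, 25, 28, 23, 12, 13]
290 [11, 10, 22, 35, 49, 52, 55, 62, 59, 59, 62, 61, 58, 61, 61, 62, 63, 61, 62, 62, 59, 59, 28, 28, 18, 8, 12]
```

Call:
move_arm(motion=[[1,5,-25,0,0,0.01,30],[1,10,-50,0,0,0.02,30],[1,15,-66,0,0,0.027,30],[1,15,-68,0,0,0.027,30],[1,15,-68,0,0,0.027,30]])

```text
t: 7.5
ee_pos: [580.0, 45.3, 110.8]
orientation: [3.141, 0.043, -0.004]
ft_force: [0.3, -0.7, -2.0]
width: 43.9
```

Call:
move_arm(motion=[[0,6,0,0,0,0,30],[0,12,0,0,0,0,30],[-0.5,18,0,0,0,0,30],[-0.7,24,0,0,0,0,30],[-0.8,30,0,0,0,0,30]])

```text
t: 7.92
ee_pos: [580.2, 76.0, 112.4]
orientation: [-3.141, -0.043, -0.002]
ft_force: [0.5, 0.3, -2.4]
width: 43.8
```

Run:
```python
from rod import *
im=get_image("side");cv2.imwrite("pics/s3.png",cv2.resize(im["color"][120:260,180:360,::-1],None,fx=3,fy=3))
w=get_image("wrist");cv2.imwrite("pics/w3.png",w["color"][:,:,::-1])
o=get_obs();print({k:np.round(o[k],3).tolist() for k in("t","ee_pos","orientation","ft_force","moment","width")})
o,q,f=strips(w,5,250);print(o[0],o[-1],f,np.polyval(f,[83,150]))
a=cv2.imread("pics/s3.png");b=cv2.imread("pics/w3.png")[:330,150:420]
b=cv2.resize(b,None,fx=420/330,fy=420/330);cc=cv2.resize(np.hstack([a,b]),None,fx=.85,fy=.85);print(cc.shape);cv2.imwrite("pics/c3.png",cc)
```

```text
{'t': 8.017, 'ee_pos': [580.036, 76.324, 112.094], 'orientation': [-3.141, -0.044, -0.001], 'ft_force': [-0.161, -0.051, -3.111], 'moment': [-0.023, -0.12, 0.027], 'width': 43.72}
(139, np.int64(258), np.int64(308)) (247, np.int64(261), np.int64(307)) [-3.54356911e-02  5.83455981e+02] [580.51481852 578.14062721]
(357, 751, 3)
```

View pics/c3.png

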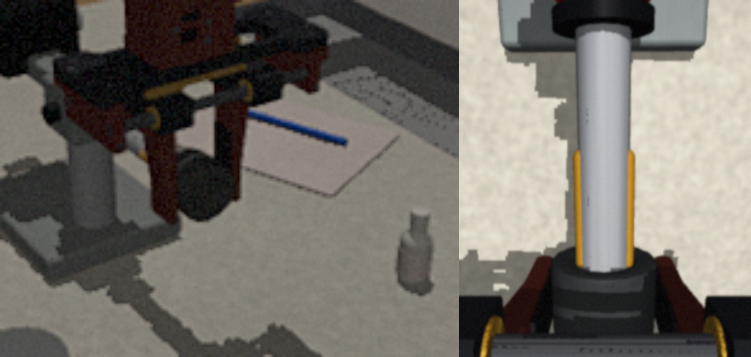

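Call:
move_arm(motion=[[-0.4,12,0,0,0,0,30],[-0.8,24,0,0,0,0,30],[-1.2,36,0,0,0,0,30],[-1.5,48,0,0,0,0,30],[-1.8,58,0,0,0,0,30]])

```text
t: 8.43
ee_pos: [578.0, 134.9, 111.7]
orientation: [-3.141, -0.043, -0.0]
ft_force: [0.5, -0.2, -2.5]
width: 43.6
```

Call:
move_arm(motion=[[0,0,-1,0,0,0,30],[0,0,-2,0,0,0,50],[0,0,-2,0,0,0,66],[0,0,-2,0,0,0,66],[0,0,-2,0,0,0,66]])

```text
t: 8.85
ee_pos: [578.3, 132.7, 109.8]
orientation: [3.141, 0.041, 0.0]
ft_force: [0.1, 0.2, 0.1]
width: 64.9
```

Call:
move_arm(motion=[[0,0,10,0,0,0,66],[0,0,30,0,0,0,66],[0,0,60,0,0,0,66],[0,0,80,0,0,0,66],[0,0,85,0,0,0,66]])

```text
t: 9.27
ee_pos: [580.3, 133.3, 199.2]
orientation: [-3.14, -0.042, -0.01]
ft_force: [1.0, 0.4, 0.5]
width: 66.4
```

Run:
```python
from rod import *
ims={n:get_image(n) for n in("scene","side","wrist")}
o=get_obs();print({k:np.round(o[k],3).tolist() for k in("t","ee_pos","orientation","ft_force","width")})
for n,i in ims.items():
    m=mark_of(i,"steel_weight")
    if m: print(n,round(m[0]['p'],2),np.round(m[0]['location']),atz(i,*m[0]['location'],127).round(1))
cv2.imwrite("pics/w4.png",ims["wrist"]["color"][:,:,::-1])
```

```text
{'t': 9.417, 'ee_pos': [578.073, 132.973, 194.935], 'orientation': [-3.141, -0.042, -0.001], 'ft_force': [0.377, 1.03, -0.341], 'width': 66.135}
scene 0.63 [203. 332.] [585.  135.3 127. ]
side 0.7 [179. 241.] [583.7 135.2 127. ]
wrist 0.87 [217. 282.] [578.4 134.3 127. ]
```

View pics/w4.png

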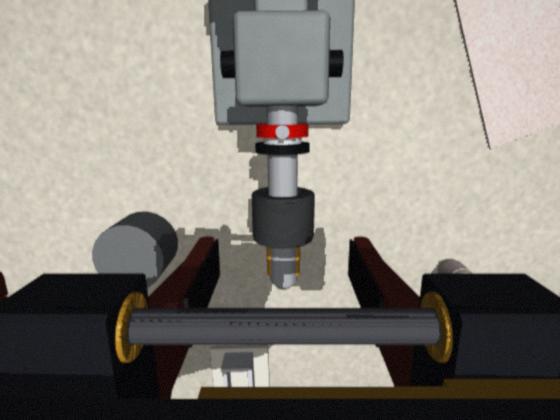

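Steel sits on the rod at about y=134 (x ≈ -50 mm from the tip), and the pad is visible at rows 140-153. Brass is next.

Call:
move_arm(motion=[[-3,-35,0,0,0,0,70],[-7,-75,0,0,0,0,80],[-11,-115,0,0,0,0.01,80],[-15,-155,0,0,0,0.02,80],[-19,-195,0,0,0,0.023,80]])

```text
t: 9.98
ee_pos: [557.9, -63.3, 193.4]
orientation: [-3.14, -0.08, 0.004]
ft_force: [-0.3, -0.8, 0.1]
width: 79.9
```

Call:
move_arm(motion=[[-4,-40,0,0,0,0,80],[-8,-80,0,0,0,0,80],[-12,-118,-10,0,0,0,80],[-16,-150,-35,0,0,0,80],[-19,-178,-65,0,0,0,80]])

```text
t: 10.4
ee_pos: [540.3, -242.5, 129.5]
orientation: [3.139, 0.077, 0.004]
ft_force: [0.7, -0.3, 1.5]
width: 79.7
```

Call:
move_arm(motion=[[0,0,-25,0,0,0,75],[0,0,-60,0,0,0,70],[0,0,-85,0,0,0,65],[0,0,-100,0,0,0,55],[0,0,-103,0,0,0,50]])

```text
t: 10.82
ee_pos: [537.0, -238.6, 22.3]
orientation: [-3.137, -0.078, 0.011]
ft_force: [0.6, 0.4, 0.2]
width: 55.1
```

Call:
move_arm(motion=[[0,0,0,0,0,0,45],[0,0,0,0,0,0,30],[0,0,0,0,0,0,30],[0,0,0,0,0,0,30],[0,0,0,0,0,0,30]])

```text
t: 11.23
ee_pos: [540.7, -240.0, 27.7]
orientation: [3.14, 0.079, 0.002]
ft_force: [-1.0, 0.1, -1.6]
width: 39.6
```

Call:
move_arm(motion=[[0,0,12,0,0,0,30],[0,0,45,0,0,0,30],[3,25,75,0,0,-0.005,30],[8,62,85,0,0,-0.01,30],[13,100,85,0,0,-0.015,30]])

```text
t: 11.65
ee_pos: [555.7, -140.3, 116.4]
orientation: [3.139, 0.051, 0.012]
ft_force: [0.6, 0.5, -2.1]
width: 39.8
```

Call:
move_arm(motion=[[6,40,0,0,0,0,30],[12,80,0,0,0,0,30],[17,115,0,0,0,0,30],[22,145,0,0,0,-0.005,30],[27.5,165,0,0,0,-0.005,30]])

```text
t: 12.07
ee_pos: [580.8, 28.2, 113.1]
orientation: [-3.141, -0.05, -0.002]
ft_force: [0.8, -0.3, -1.5]
width: 39.5
```

Call:
move_arm(motion=[[0,6,0,0,0,0,30],[0,12,0,0,0,0,30],[0,18,0,0,0,0,30],[0,18,0,0,0,0,30],[0,18,0,0,0,0,30]])

```text
t: 12.48
ee_pos: [580.4, 42.5, 111.9]
orientation: [3.141, 0.046, -0.0]
ft_force: [-0.3, -0.6, -1.8]
width: 39.8
```

Run:
```python
from rod import *
w=get_image("wrist");cv2.imwrite("pics/w5.png",w["color"][:,:,::-1])
o=get_obs();print({k:np.round(o[k],3).tolist() for k in("t","ee_pos","orientation","ft_force","moment","width")})
for l,z in(("steel_weight",127),("brass_weight",130),("rod_tip",130)):
  for m in mark_of(w,l)[:1]: print(l,round(m['p'],2),np.round(m['location']),atz(w,*m['location'],z).round(1))
```

```text
{'t': 12.533, 'ee_pos': [580.415, 42.285, 111.778], 'orientation': [3.141, 0.046, -0.0], 'ft_force': [-0.256, -0.191, -1.29], 'moment': [-0.022, -0.058, -0.037], 'width': 39.681}
steel_weight 0.63 [ 59. 287.] [579.2 135.1 127. ]
brass_weight 0.93 [276. 283.] [580.3  42.  130. ]
rod_tip 0.57 [190. 288.] [581.2  82.3 130. ]
```

View pics/w5.png

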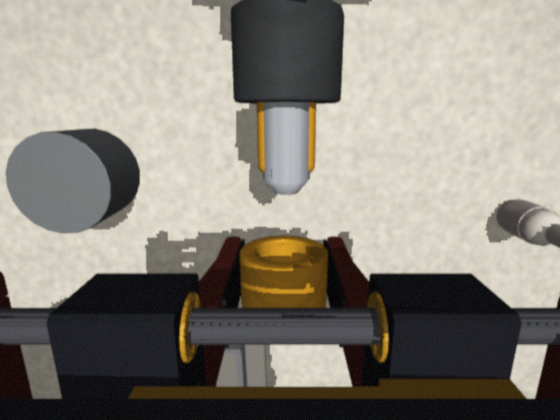

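Brass (bore at (284,245)) is in line with the tip at (287,192), so I'll slide it on.

Call:
move_arm(motion=[[0,10,0,0,0,0,30],[-0.4,20,0,0,0,0,30],[-0.7,30,0,0,0,0,30],[-1,38,0,0,0,0,30],[-1.2,45,0,0,0,0,30]])

```text
t: 13.1
ee_pos: [579.2, 89.7, 111.6]
orientation: [-3.141, -0.049, 0.0]
ft_force: [0.2, 0.5, -2.0]
width: 39.9
```

Call:
move_arm(motion=[[-0.2,5,0,0,0,0,30],[-0.4,10,0,0,0,0,30],[-0.6,14,0,0,0,0,30],[-0.6,18,0,0,0,0,30],[-0.6,18,0,0,0,0,30]])

```text
t: 13.52
ee_pos: [578.8, 106.8, 111.7]
orientation: [-3.141, -0.048, -0.0]
ft_force: [-0.2, 0.8, -2.1]
width: 40.1
```

Call:
move_arm(motion=[[0,0,-1,0,0,0,30],[0,0,-2,0,0,0,45],[0,0,-2,0,0,0,62],[0,0,-2,0,0,0,62],[0,0,-2,0,0,0,62]])

```text
t: 13.93
ee_pos: [579.0, 106.0, 109.8]
orientation: [-3.141, -0.047, -0.001]
ft_force: [-0.3, 0.2, -0.3]
width: 60.5
```

Call:
move_arm(motion=[[0,0,10,0,0,0,62],[0,0,30,0,0,0,62],[0,0,60,0,0,0,66],[0,0,80,0,0,0,70],[0,0,85,0,0,0,70]])

```text
t: 14.35
ee_pos: [581.0, 106.5, 199.1]
orientation: [-3.14, -0.047, -0.01]
ft_force: [0.4, 0.1, 0.2]
width: 69.3
```

Run:
```python
from rod import *
ims={n:get_image(n) for n in("wrist","scene","side")}
o=get_obs();print({k:np.round(o[k],3).tolist() for k in("t","ee_pos","orientation","ft_force","width")})
for l in("steel_weight","brass_weight","rod_tip"):
  for n,i in ims.items():
    m=mark_of(i,l)
    if m: print(l,n,round(m[0]['p'],2),np.round(m[0]['location']),atz(i,*m[0]['location'],127).round(1))
cv2.imwrite("pics/w6.png",ims["wrist"]["color"][:,:,::-1])
```

```text
{'t': 14.5, 'ee_pos': [578.711, 106.168, 194.933], 'orientation': [-3.141, -0.047, -0.001], 'ft_force': [1.126, 0.683, 0.216], 'width': 69.859}
steel_weight wrist 0.58 [174. 281.] [578.8 137.4 127. ]
steel_weight scene 0.71 [202. 337.] [580.7 146.6 127. ]
steel_weight side 0.86 [180. 242.] [584.  133.5 127. ]
brass_weight scene 0.71 [200. 319.] [574.1 108.4 127. ]
brass_weight side 0.55 [188. 248.] [576.9 101.3 127. ]
rod_tip wrist 0.62 [248. 282.] [581.5  82.9 127. ]
rod_tip scene 0.62 [202. 305.] [579.7  77.1 127. ]
rod_tip side 0.72 [192. 256.] [581.1  80.1 127. ]
```

View pics/w6.png

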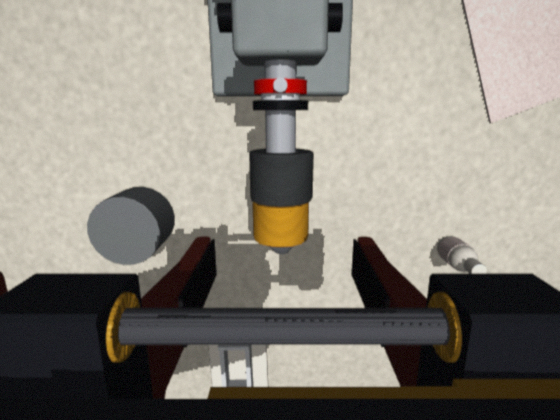

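Both weights are on the rod and touching, and the cap is next. The wrist view puts the brass at rows 202-245, the steel at 152-202 and the pad at about 100-109.

Call:
move_arm(motion=[[-6,-37,0,0,0,0.005,75],[-12,-77,0,0,0,0.01,80],[-18,-117,0,0,0,0.015,80],[-24,-157,0,0,0,0.02,80],[-30,-195,-5,0,0,0.02,80]])

```text
t: 15.37
ee_pos: [548.9, -90.6, 190.4]
orientation: [3.14, 0.08, 0.003]
ft_force: [0.7, 0.4, 0.2]
width: 79.9
```

Call:
move_arm(motion=[[-6,-35,-15,0,0,0,80],[-10,-65,-40,0,0,0,80],[-12.5,-82,-70,0,0,0,80],[-12.5,-88,-95,0,0,0,75],[-12.5,-88,-110,0,0,0,70]])

```text
t: 15.78
ee_pos: [534.8, -178.3, 77.1]
orientation: [-3.14, -0.075, 0.004]
ft_force: [0.3, 0.4, -0.3]
width: 72.2
```

Call:
move_arm(motion=[[0,0,-20,0,0,0,65],[0,0,-38,0,0,0,60],[0,0,-46,0,0,0,55],[0,0,-48.5,0,0,0,50],[0,0,-48.5,0,0,0,48]])

```text
t: 16.2
ee_pos: [536.1, -176.7, 30.8]
orientation: [-3.14, -0.079, 0.001]
ft_force: [-0.5, -0.8, 0.1]
width: 48.7
```

Call:
move_arm(motion=[[0,0,0,0,0,0,40],[0,0,0,0,0,0,26],[0,0,0,0,0,0,26],[0,0,0,0,0,0,26],[0,0,0,0,0,0,26]])

```text
t: 16.62
ee_pos: [536.5, -176.9, 32.0]
orientation: [3.14, 0.079, 0.001]
ft_force: [-2.7, -0.7, 6.2]
width: 34.4
```

Call:
move_arm(motion=[[0,0,0,0,0,0,44],[0,0,0,0,0,0,48],[0,0,-3,0,0,0,48],[0,0,-6.5,0,0,0,48],[0,0,-6.5,0,0,0,48]])

```text
t: 17.03
ee_pos: [535.9, -176.6, 23.8]
orientation: [-3.14, -0.079, 0.002]
ft_force: [-0.5, 0.6, -0.2]
width: 48.0
```

Call:
move_arm(motion=[[0,0,0,0,0,0,48],[0,0,0,0,0,0,36],[0,0,0,0,0,0,26],[0,0,0,0,0,0,26],[0,0,0,0,0,0,26]])

```text
t: 17.45
ee_pos: [536.4, -176.8, 24.8]
orientation: [3.141, 0.078, 0.0]
ft_force: [0.1, 0.7, 0.4]
width: 34.8
```

Run:
```python
from rod import *
w=get_image("wrist");s=get_image("side")
o=get_obs();print({k:np.round(o[k],3).tolist() for k in("t","ee_pos","orientation","ft_force","width")})
a=s["color"][270:400,260:420,::-1];a=cv2.resize(a,None,fx=2.5,fy=2.5);b=w["color"][180:380,180:390,::-1];b=cv2.resize(b,(341,325))
c=np.hstack([a,b]);print(c.shape);cv2.imwrite("pics/c7.png",c)
```

```text
{'t': 17.55, 'ee_pos': [536.356, -176.827, 24.75], 'orientation': [3.141, 0.079, 0.0], 'ft_force': [0.12, 0.462, 0.012], 'width': 34.362}
(325, 741, 3)
```

View pics/c7.png

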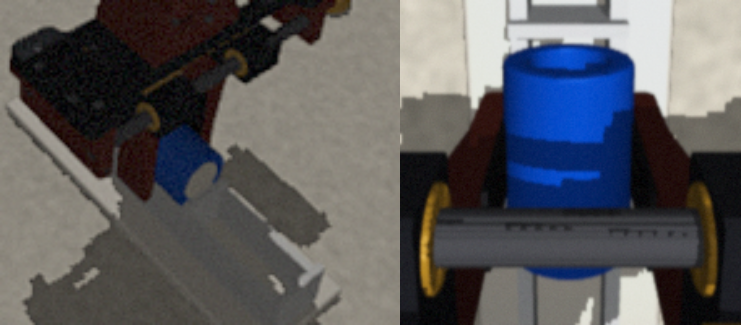

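The cap is held with its mouth (bore visible) toward +y. I'll lift it and line it up in front of the rod.

Call:
move_arm(motion=[[0,0,12,0,0,0,26],[0,0,42,0,0,0,26],[4,20,72,0,0,-0.005,26],[11,52,88,0,0,-0.01,26],[19,90,88,0,0,-0.017,26]])

```text
t: 17.97
ee_pos: [557.7, -87.6, 117.1]
orientation: [3.14, 0.047, 0.01]
ft_force: [1.4, 0.6, -0.7]
width: 34.4
```

Call:
move_arm(motion=[[7,35,0,0,0,0,26],[14,65,0,0,0,0,26],[20,93,0,0,0,0,26],[25,112,0,0,0,0,26],[26.6,122,0,0,0,0,26]])

```text
t: 18.38
ee_pos: [582.4, 37.6, 113.4]
orientation: [-3.141, -0.055, -0.001]
ft_force: [-0.9, 1.1, -0.3]
width: 34.2
```

Call:
move_arm(motion=[[0,0,0,0,0,0,26],[0,0,0,0,0,0,26],[0,0,0,0,0,0,26]])

```text
t: 18.63
ee_pos: [581.4, 34.1, 112.7]
orientation: [3.141, 0.051, -0.001]
ft_force: [-0.1, -0.2, -0.2]
width: 34.0
```

Run:
```python
from rod import *
w=get_image("wrist");s=get_image("side");sc=get_image("scene")
o=get_obs();print({k:np.round(o[k],3).tolist() for k in("t","ee_pos","orientation","ft_force","width")})
M={}
for l in("cap_mouth","end_cap","rod_tip"):
  rs=[]
  for n,i in(("w",w),("s",s),("sc",sc)):
    m=mark_of(i,l)
    if m: 
      print(l,n,round(m[0]['p'],2),np.round(m[0]['location'],1),atz(i,*m[0]['location'],130).round(1))
      if m[0]['p']>.45: rs.append(ray(i,*m[0]['location']))
  if len(rs)>1: print('  TRI',tri(rs).round(1))
# blue body centre line vs z=130
hsv=cv2.cvtColor(w["color"],cv2.COLOR_RGB2HSV)
m=((hsv[:,:,0]>100)&(hsv[:,:,0]<130)&(hsv[:,:,1]>130)&(hsv[:,:,2]>40))
for r in range(200,310,8):
    x=np.where(m[r,200:370])[0]+200
    if len(x)>20: print(r,x[0],x[-1],(x[0]+x[-1])/2, atz(w,r,(x[0]+x[-1])/2,130).round(1)[:2])
a=cv2.resize(s["color"][140:220,220:320,::-1],None,fx=4,fy=4,interpolation=cv2.INTER_CUBIC);b=cv2.resize(w["color"][100:330,180:390,::-1],(292,320));
c=np.hstack([a,b]);print(c.shape);cv2.imwrite("pics/c8.png",c)
```

```text
{'t': 18.783, 'ee_pos': [581.633, 33.969, 112.683], 'orientation': [3.141, 0.049, -0.0], 'ft_force': [0.139, 0.588, -0.11], 'width': 34.364}
cap_mouth w 0.83 [213.9 284.5] [581.1  63.1 130. ]
cap_mouth s 0.73 [193.4 261. ] [584.1  66.7 130. ]
cap_mouth sc 0.54 [199.  296.5] [574.3  58.1 130. ]
  TRI [580.5  61.  133.5]
end_cap w 0.85 [269.9 282.4] [581.   36.2 130. ]
end_cap s 0.87 [201.1 271. ] [584.5  35.4 130. ]
end_cap sc 0.5 [200.4 284.2] [579.9  31.  130. ]
  TRI [581.9  33.4 130.8]
rod_tip w 0.82 [169.4 285.2] [580.8  82.8 130. ]
rod_tip s 0.63 [188.7 255.9] [585.4  85.8 130. ]
rod_tip sc 0.72 [199.7 306.9] [576.7  80.8 130. ]
  TRI [581.5  81.6 133.1]
208 270 298 284.0 [580.8  65.8]
216 245 321 283.0 [580.5  62.1]
224 244 323 283.5 [580.8  58.4]
232 244 323 283.5 [581.   54.7]
240 243 323 283.0 [580.9  50.9]
248 244 323 283.5 [581.2  47.1]
256 244 322 283.0 [581.1  43.2]
264 245 322 283.5 [581.4  39.2]
272 245 322 283.5 [581.6  35.2]
280 245 321 283.0 [581.5  31.1]
288 246 321 283.5 [581.8  27. ]
296 246 321 283.5 [582.   22.9]
304 246 321 283.5 [582.1  18.7]
(320, 692, 3)
```

View pics/c8.png

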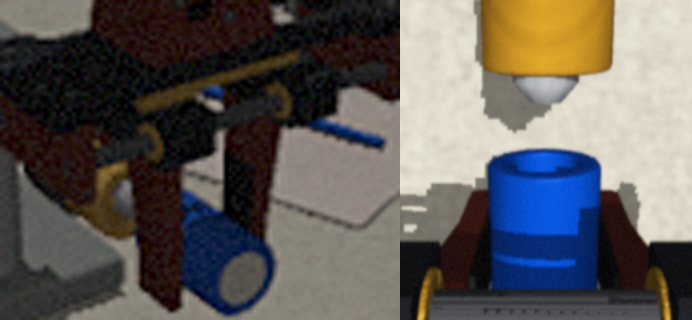

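Call:
move_arm(motion=[[0.7,4,0,0,0,0,26],[0.7,9,0,0,0,0,26],[0.7,14,0,0,0,0,26],[0.7,16,0,0,0,0,26],[0.6,18,0,0,0,0,26]])

```text
t: 19.65
ee_pos: [582.5, 53.9, 112.7]
orientation: [-3.141, -0.053, -0.0]
ft_force: [0.1, -0.3, -0.2]
width: 34.3
```

Call:
move_arm(motion=[[-0.1,2,0,0,0,0,26],[-0.1,4,0,0,0,0,26],[-0.1,6,0,0,0,0,26],[-0.2,8,0,0,0,0,26],[-0.2,9,0,0,0,0,26]])

```text
t: 20.07
ee_pos: [582.1, 62.3, 112.6]
orientation: [3.141, 0.052, -0.001]
ft_force: [-1.6, -0.9, -0.6]
width: 34.3
```

Run:
```python
from rod import *
w=get_image("wrist");o=get_obs();print({k:np.round(o[k],3).tolist() for k in("t","ee_pos","orientation","ft_force","moment","width")})
cv2.imwrite("pics/w9.png",cv2.resize(w["color"][60:330,150:420,::-1],None,fx=2,fy=2))
```

```text
{'t': 20.117, 'ee_pos': [582.065, 62.361, 112.605], 'orientation': [3.141, 0.052, -0.001], 'ft_force': [0.078, 0.854, 0.211], 'moment': [-0.083, 0.003, 0.038], 'width': 34.547}
```

View pics/w9.png

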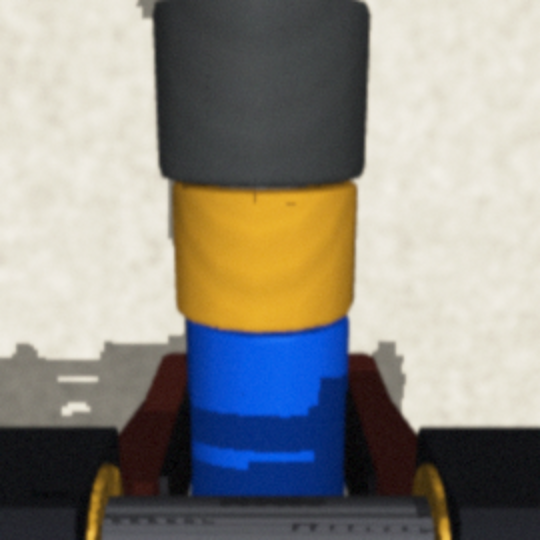

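The cap is seated over the tip at zero force, with its mouth nearly against the brass (crop row 325). I'll advance slowly and watch the force.

Call:
move_arm(motion=[[-0.1,1,0,0,0,0,26],[-0.1,2,0,0,0,0,26],[-0.1,3,0,0,0,0,26],[-0.2,4,0,0,0,0,26],[-0.2,5,0,0,0,0,26]])

```text
t: 20.53
ee_pos: [581.3, 65.8, 112.5]
orientation: [3.139, 0.052, -0.003]
ft_force: [-2.1, -8.1, 0.7]
width: 34.5
```

Call:
move_arm(motion=[[-0.1,1,0,0,0,0,26],[-0.1,2,0,0,0,0,26],[-0.1,3,0,0,0,0,26],[-0.2,4,0,0,0,0,26],[-0.2,5,0,0,0,0,26]])

```text
t: 20.95
ee_pos: [581.3, 70.4, 112.5]
orientation: [3.139, 0.052, -0.002]
ft_force: [-1.6, -10.4, 1.3]
width: 34.3
```

Call:
move_arm(motion=[[-0.1,1,0,0,0,0,26],[-0.1,2,0,0,0,0,26],[-0.1,3,0,0,0,0,26],[-0.2,4,0,0,0,0,26],[-0.2,5,0,0,0,0,26]])

```text
t: 21.37
ee_pos: [581.2, 75.3, 112.6]
orientation: [3.139, 0.052, -0.002]
ft_force: [-1.4, -10.9, 1.2]
width: 34.6
```

Call:
move_arm(motion=[[-0.1,1,0,0,0,0,26],[-0.1,2,0,0,0,0,26],[-0.1,3,0,0,0,0,26],[-0.2,4,0,0,0,0,26],[-0.2,5,0,0,0,0,26]])

```text
t: 21.78
ee_pos: [581.0, 80.2, 112.5]
orientation: [3.138, 0.052, -0.002]
ft_force: [-1.3, -11.5, 0.1]
width: 34.6
```

Call:
move_arm(motion=[[-0.1,1,0,0,0,0,26],[-0.1,2,0,0,0,0,26],[-0.1,3,0,0,0,0,26],[-0.2,4,0,0,0,0,26],[-0.2,5,0,0,0,0,26]])

```text
t: 22.2
ee_pos: [580.8, 85.2, 112.5]
orientation: [3.138, 0.052, -0.002]
ft_force: [-1.3, -11.3, 0.8]
width: 34.3
```

Run:
```python
from rod import *
w=get_image("wrist");o=get_obs();print({k:np.round(o[k],3).tolist() for k in("t","ee_pos","orientation","ft_force","moment","width")})
cv2.imwrite("pics/w10.png",cv2.resize(w["color"][0:270,150:420,::-1],None,fx=2,fy=2))
```

```text
{'t': 22.25, 'ee_pos': [580.793, 85.443, 112.547], 'orientation': [3.139, 0.052, -0.002], 'ft_force': [-1.875, -10.387, 0.882], 'moment': [-1.61, 0.144, 0.04], 'width': 34.395}
```

View pics/w10.png

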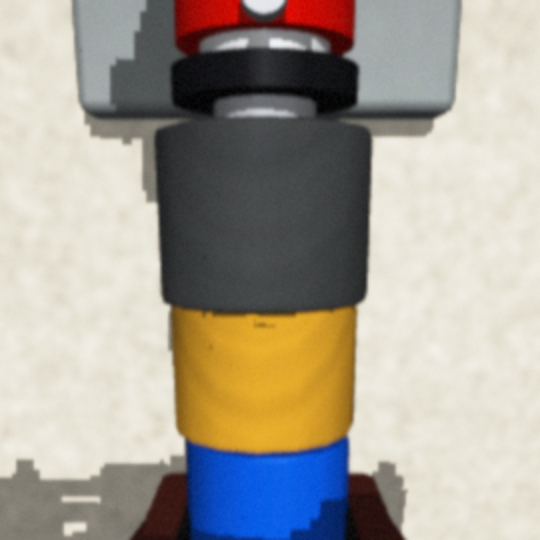

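The stack is closed up, with a few mm left between the steel and the pad (crop rows 108-125). The cap friction plus weights reads about 11 N.

Call:
move_arm(motion=[[-0.1,1,0,0,0,0,26],[-0.1,2,0,0,0,0,26],[-0.1,3,0,0,0,0,26],[-0.1,3,0,0,0,0,26]])

```text
t: 22.58
ee_pos: [580.6, 88.5, 112.5]
orientation: [3.139, 0.052, -0.002]
ft_force: [-2.0, -8.9, 1.0]
width: 34.4
```

Call:
move_arm(motion=[[0,0.6,0,0,0,0,26],[0,1.2,0,0,0,0,26]])

```text
t: 22.75
ee_pos: [580.7, 89.4, 112.5]
orientation: [3.138, 0.052, -0.002]
ft_force: [-1.0, -11.6, 0.6]
width: 33.8
```

Call:
move_arm(motion=[[0,0.5,0,0,0,0,26],[0,1,0,0,0,0,26]])

```text
t: 22.92
ee_pos: [580.6, 89.9, 112.5]
orientation: [3.138, 0.053, -0.003]
ft_force: [-0.7, -16.0, 1.2]
width: 34.6
```

Call:
move_arm(motion=[[0,0.5,0,0,0,0,26],[-0.1,1,0,0,0,0,26]])

```text
t: 23.08
ee_pos: [580.5, 90.7, 112.5]
orientation: [3.137, 0.053, -0.003]
ft_force: [-2.6, -15.4, 1.7]
width: 34.3
```

Call:
move_arm(motion=[[0,0.5,0,0,0,0,26],[0,1,0,0,0,0,26]])

```text
t: 23.25
ee_pos: [580.5, 91.5, 112.5]
orientation: [3.137, 0.052, -0.003]
ft_force: [-0.9, -15.8, 1.9]
width: 34.4
```

Contact with the pad came at TCP y≈89.6, and it is now about 2 mm compressed. I'll add a little more.

Call:
move_arm(motion=[[0,0.5,0,0,0,0,26],[0,1,0,0,0,0,26],[0,1,0,0,0,0,26]])

```text
t: 23.5
ee_pos: [580.5, 92.5, 112.5]
orientation: [3.137, 0.053, -0.003]
ft_force: [-1.6, -16.3, 1.8]
width: 34.1
```

Call:
move_arm(motion=[[0,0.3,0,0,0,0,26],[0,0.3,0,0,0,0,26]])

```text
t: 23.67
ee_pos: [580.4, 92.7, 112.5]
orientation: [3.137, 0.052, -0.003]
ft_force: [-1.7, -15.9, 1.5]
width: 34.2
```

Call:
move_arm(motion=[[0.1,-0.8,-0.1,0,0,0,26],[0.2,-1.8,-0.2,0,0,0,26],[0.2,-1.8,-0.2,0,0,0,26]])

```text
t: 23.92
ee_pos: [580.5, 92.7, 112.4]
orientation: [3.14, 0.052, -0.003]
ft_force: [-3.1, -7.7, 2.4]
width: 34.3
```

Call:
move_arm(motion=[[0,0,0,0,0,0,40],[0,0,0,0,0,0,55],[0,0,0,0,0,0,66],[0,0,0,0,0,0,66]])

```text
t: 24.25
ee_pos: [581.6, 94.2, 112.6]
orientation: [-3.141, -0.052, -0.001]
ft_force: [0.4, 0.8, 0.9]
width: 56.1
```

Call:
move_arm(motion=[[0,0,15,0,0,0,66],[0,0,45,0,0,0,66],[0,-15,70,0,0,0,66],[0,-25,80,0,0,0,66],[0,-25,80,0,0,0,66]])

```text
t: 24.67
ee_pos: [583.0, 67.8, 195.0]
orientation: [-3.141, -0.05, -0.008]
ft_force: [0.9, 0.6, 0.4]
width: 66.1
```

Run:
```python
from rod import *
ims={n:get_image(n) for n in("wrist","scene","side")}
o=get_obs();print({k:np.round(o[k],3).tolist() for k in("t","ee_pos","ft_force","width")})
for l in("steel_weight","brass_weight","cap_mouth"):
  for n,i in ims.items():
    m=mark_of(i,l)
    if m: print(l,n,round(m[0]['p'],2),np.round(m[0]['location']),atz(i,*m[0]['location'],129).round(1))
w=ims["wrist"]["color"][:,:,::-1];cv2.imwrite("pics/w11.png",cv2.resize(w[20:290,170:400],None,fx=2.2,fy=2.2))
```

```text
{'t': 24.817, 'ee_pos': [580.475, 68.905, 191.203], 'ft_force': [0.608, -0.128, -0.347], 'width': 65.787}
steel_weight wrist 0.91 [ 72. 278.] [577.4 163.7 129. ]
steel_weight scene 0.77 [202. 346.] [583.6 166.4 129. ]
steel_weight side 0.69 [177. 235.] [576.8 147.9 129. ]
brass_weight wrist 0.7 [119. 278.] [578.  135.8 129. ]
brass_weight scene 0.46 [202. 334.] [584.3 140.4 129. ]
brass_weight side 0.69 [184. 240.] [570.7 117.9 129. ]
cap_mouth wrist 0.8 [146. 280.] [579.6 118.4 129. ]
cap_mouth scene 0.59 [196. 327.] [562.6 125.3 129. ]
cap_mouth side 0.98 [179. 245.] [589.  129.3 129. ]
```

View pics/w11.png

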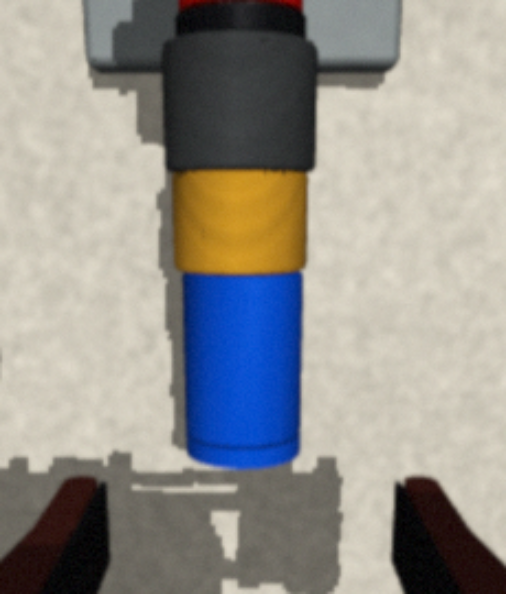

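The stack is closed against the pad with no visible gaps, and the arm is clear, so I'm handing it in.

```bash
python3 -c "
from workcell import *
close_job()"
```

```text
the job is handed in; nothing more can be done
```

The balance arm is loaded in the order you asked: steel weight, then brass weight, then the blue cap, mouth first. I handed the job in at about 25 s, and the hand-in gave no verdict.

- **Pressing:** I felt the pad when the wrist force rose from about 11 N to about 16 N. I then pushed roughly 3 mm further, out of the pad's 4 mm of travel. The peak reading was about 16 N, most of it the cap's own friction, so I estimate 8–9 N on the weights. I took the push off before opening the fingers.
- **Final check:** the last wrist picture showed pad, steel, brass and cap touching with no visible gaps, and the arm clear of everything. In the wrist view the steel and brass centres are about 28 mm apart (31 mm when touching) and the cap mouth is about 17 mm from the brass centre (14 mm when touching). Both are within the network's error of 2–3 mm.
- **Disagreements:**
  - The scene and side cameras differed from the wrist by up to about 18 mm, so I relied on the picture and the felt forces.
  - The cap read 34.4 mm wide in the grip instead of 36 mm, and gripping it again lower gave the same figure. It did not slip.
- **Not measured:** the clamping force left after release could not be read. I infer it from the pad compression and from the stack staying closed.
- **Bystanders:** I did not touch them, but I did not re-measure where they stand.

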